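# Draw the thick rolling pin out of the tube rack and lay it in its cradle

### The arm

A 6-joint arm with a two-finger parallel gripper is mounted at the origin on a cart in front of the work surface, level with it; the furniture and walls round the work are solid. World frame = base frame: x ahead of the robot, y to its left, z up, the work surface at z = 0. Lengths are in m, angles in rad, forces in N, time in s.
With the tool pointing down it reaches from about 0.3 to 0.875 m from the base axis. Payload 6.4 kg.
Tool frame: the origin (TCP) lies on the centre line of the jaws, within the pads' length; the fingertips stand ctrl.tip_extent ahead of it and the grasp point (between the pads) lies 8 mm behind it (ctrl.tip_extent is the distance from the TCP to the fingertips, in m); z points along the fingers, y is the line along which they close (so a half turn about z gives the same grasp; the last joint's range is limited). The gripper opens to 85 mm and grips with 20 to 120 N. Pads are 22 mm wide; open, the fingers measure 114 mm over their backs; the gripper's body (76 mm by 85 mm) begins 54 mm behind the grasp point. The pads swing forward as they close: fully open they stand 13 mm farther back than shut.
Start: joints at [0.981, 0.181, 1.607, -0, 1.354, -0.206], TCP at [0.215, 0.533, 0.242] pointing down, gripper open.
Joint ranges: [-2.99, 2.99], [-0.89, 2.07], [0.3, 2.58], [-1.14, 4.28], [0, 2.63], [-3.12, 3.12]. Speed limits (rad/s): [2.57, 2.57, 3.01, 3.14, 3.14, 3.14].

### API

Orientations are given as a unit quaternion [w, x, y, z].
In Python, from bench import ctrl gives the robot as it stands.
- The arm moves only by the shell command python3 -m handwheel 'ROWS'. ROWS is JSON, a list of rows, each a list of 7 numbers: the turn, a rotation vector about the tool's x, y, z as a fraction of full scale, then the shift along the tool's x, y, z as a fraction of full scale, then the opening, from 0 (shut) to 1 (fully open). In form: [[rx, ry, rz, x, y, z, jaw], ...]. A call has exactly 8 rows; each row shifts and turns the commanded pose from where the row before left it, along the tool's axes as they then stand; what a row does not reach is not made up. Full scale, the value 1, is 300 mm for a shift and pi rad for a turn. A row lasts 1/10 s, in which the tool goes at most 50 mm and 8.59 degrees, less where a joint would pass 70% of its speed; a pose out of reach is approached as far as the arm can. A call with a number of a shift or a turn outside -1 to 1 is refused whole. A call with a gripper value outside its range is refused whole. The fingers move at their own pace and stop on an object; the grip force is fixed at half the most. Time passes only in rows, so rows that do not move let the fingers close, or fill a call up. It gives the time, the measured TCP pose, the force, the opening and the grip force at its end, in the units of the state.
- ctrl.get_obs(): the state, without advancing time (a new reading comes with each control period).
- ctrl.camera(name): name is "scene" or "top" or "wrist"; returns the picture (420x560x3 uint8, blue, green, red); there is no depth.
- ctrl.camera_model(name): a dict with "camera_matrix" (3x3 intrinsics, pixels), "cam_to_world" (4x4, takes a point from camera to world coordinates). Camera axes: x right, y up, looking along -z (the intrinsics and any distortion apply to the point x, -y, -z); pixel columns grow to the right and rows downward; lengths in m; the calibration is good to about 2 mm. A picture is of the moment at which its call begins: read the wrist's pose just before it. camera_model takes no time and is no camera call; for the wrist camera it gives the pose at the moment of the call.
- ctrl.hand_in(): hands the job in; it is judged then, once.
The state is a dict: "time_s": time; "q": joint angles; "dq": joint speeds; "joint_efforts": joint torques, N m; "eef_pos": TCP position; "eef_rot": TCP orientation; "wrist_force": force on the tool from outside, world axes, zero at the start; "torque": the same for the moment, N m; "opening": opening from 0.0 (shut) to 1.0 (fully open); "grasp_force": force on a finger pad.
Only numpy, scipy, OpenCV 4.12 (cv2) and the standard library are available. Lean on these libraries where they do the work, as an engineer would, in place of code of your own. Each camera call takes 0.05 s, during which the arm holds its last target. There are 200 camera calls.

### The job

Draw the thickest of the three rolling pins straight out of its tube in the rack - you stand close to it and there is only room for short pulls, so let go and take a new hold nearer the tube as often as you need - and lower it into both notches of the wooden cradle, centred, before letting go. Leave the two thinner pins in their tubes and do not knock or shift anything else on the worktop.

Things in the scene. Friction and masses are not known exactly. Their poses are not given: they have to be found in the camera images.
- pin_rack: Rolling-pin rack, fixed: three parallel level steel tubes between wooden cheeks, 236 mm wide, 225 mm deep, partly under the wall cabinets. Front cheek 88 mm high; shelf board on top (98 mm) from 61 mm behind the mouths. Origin on the worktop below the middle mouth; x runs along the tubes into the rack (pins come out along -x, towards the robot), y across them, z up.
- mouth_1 (a point): Middle of the open mouth of the middle tube, 55 mm above the worktop; axes as the rack's. The other two mouths lie 72 mm to either side (y = +72 and -72 mm). All tubes are alike: bore 35 mm, outside 41 mm, closed at the far end. The wall cabinets above (bottom 490 mm over the worktop) begin at x = 0.60 m.
- thick_pin_center (a point): Centre of the thickest pin: plain round wooden rod, 260 mm long, 30 mm thick, ends rounded (straight from 15 mm inwards), 0.12 to 0.22 kg; x is its axis. Lies loose in any one tube, axis 52.5 mm up, 50 to 75 mm sticking out. Let go with 60 mm or more inside, the tube carries it (its free end droops up to 7 degrees); with less it may tip out.
- middle_pin_center (a point): Centre of the middle pin, same wood and length (260 mm), 22 mm thick, in another tube, 50 to 75 mm sticking out; x is its axis. To be left.
- thin_pin_center (a point): Centre of the thin pin, same wood and length (260 mm), 15 mm thick, in the third tube, 50 to 75 mm sticking out; x is its axis. To be left.
- cradle_seat (a point): Where the thick pin's centre lies when resting centred in the fixed wooden cradle, 49 mm above the worktop; x along the pin's axis (either way round), z up. Cheeks 18 mm thick at x = +75 and -75 mm have notches 34 mm wide, floor 34 mm up, between round-topped horns 57 mm high (70 mm wide over all). Between the cheeks only a base board, 56 mm wide, top 15 mm up.
- oil_bottle: Square glass oil bottle with a swing stopper, 57 x 80 x 192 mm, standing loose near the front of the rack, on its right seen from the robot; origin under its centre.
- tomato_tin: Tin, 58 mm across, 72 mm high, standing loose in front of the rack, to the left of the tubes; origin under its centre.
- jam_jar: Jam jar, 61 mm across, 90 mm high, standing loose beside the rack on its right; origin under its centre.
- spice_jar_a: Spice jar, 45 mm across, 106 mm high, standing loose on the rack's shelf board; origin under its centre.
- spice_jar_b: Spice jar, 44 mm across, 99 mm high, standing loose on the rack's shelf board; origin under its centre.
- butter_pack: Butter pack, 73 x 102 x 37 mm, lying loose behind the cradle; origin under its centre.
- tumbler: Drinking glass with a slice of lime, 70 mm across, 112 mm high, standing loose behind the cradle's right end; origin at its foot, about 10 mm off the glass's axis.
Things that resemble listed ones, but are neither listed nor needed, are in the scene too. Of the things that look like the part that bears cradle_seat, the larger one is meant.

How it is judged:
By the outcome, as a careful person would: the job done as asked, in the order asked, and still so for the second after the job is handed in, with the robot touching nothing.
It also fails if it takes over 58 s, if anything falls off the work surface, if the arm or the gripper's body presses on something with over 40 N, if the wrist force passes 120 N, or if a joint passes its speed limit or range.

## Working session

There is one attempt and no reset: what is moved stays moved. The work goes in short steps, Python scripts to look and compute and a shell command to move; the robot and the scene stay as the last step left them, time stands still between calls to the robot, and variables do not carry over. Pictures are saved under pics/ and viewed, at most 10 in all, crops included, and the job is handed in when it is done.

```bash
mkdir -p pics; ls
python3 - <<'E'
from bench import ctrl
import cv2,numpy as np
o=ctrl.get_obs();print(o['time_s'],o['eef_pos'],o['eef_rot'],o['opening'],ctrl.tip_extent)
for n in("scene","top"):
    im=ctrl.camera(n);cv2.imwrite(f"pics/{n}0.png",im)
    m=ctrl.camera_model(n);print(n,np.round(m["camera_matrix"],1).tolist(),np.round(m["cam_to_world"],3).tolist(),[k for k in m])
E
```

```text
pics
0.0 [0.21497608 0.53273031 0.24137172] [-3.53596876e-04  1.90715255e-01  9.81644996e-01 -8.17049846e-04] 0.9961276785224743 0.011
scene [[505.1, 0.0, 276.1], [0.0, 505.1, 211.7], [0.0, 0.0, 1.0]] [[0.913, 0.263, -0.311, 0.066], [-0.407, 0.609, -0.681, -0.969], [0.011, 0.748, 0.663, 1.143], [0.0, 0.0, 0.0, 1.0]] ['camera_matrix', 'cam_to_world']
top [[518.2, 0.0, 282.9], [0.0, 518.2, 215.2], [0.0, 0.0, 1.0]] [[-0.008, 0.984, -0.179, 0.241], [-1.0, -0.006, 0.012, 0.104], [0.011, 0.179, 0.984, 1.773], [0.0, 0.0, 0.0, 1.0]] ['camera_matrix', 'cam_to_world']
```

View pics/scene0.png

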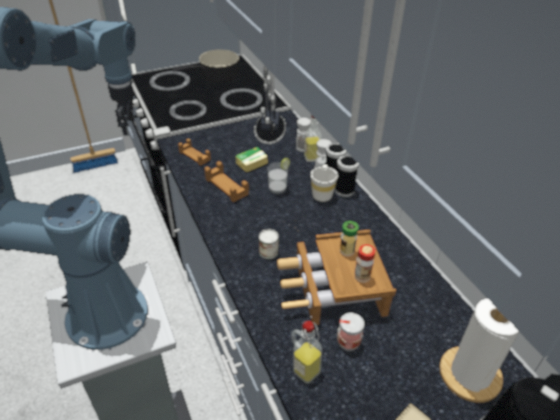

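View pics/top0.png

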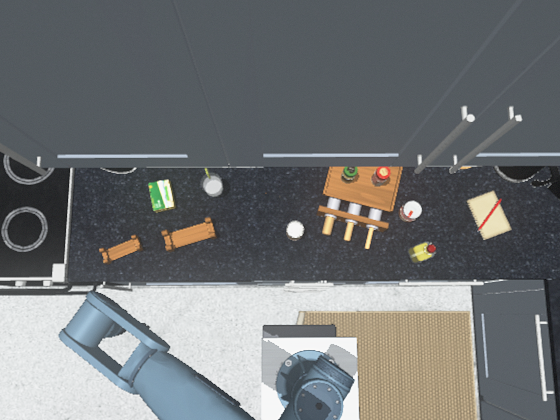

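The pictures show the rack near top (360,205), with the thick pin apparently leftmost at (329,225). The larger cradle is at top (190,235) and the smaller decoy at (121,249). I'll zoom in to confirm.

```bash
cat > h.py <<'E'
from bench import ctrl
import cv2,numpy as np
from scipy.spatial.transform import Rotation as R
def ray(n,uv,z,M=None):
    m=M or ctrl.camera_model(n);K=np.array(m["camera_matrix"]);T=np.array(m["cam_to_world"])
    d=np.linalg.inv(K)@[uv[0],uv[1],1];d=T[:3,:3]@(d*[1,-1,-1]);o=T[:3,3]
    return o+d*(z-o[2])/d[2]
def proj(n,p,M=None):
    m=M or ctrl.camera_model(n);T=np.array(m["cam_to_world"]);c=T[:3,:3].T@(np.array(p)-T[:3,3])
    u=np.array(m["camera_matrix"])@(c*[1,-1,-1]);return u[:2]/u[2]
E
python3 - <<'E'
from h import *
t=cv2.imread("pics/top0.png");s=cv2.imread("pics/scene0.png")
a=cv2.resize(t[165:265,300:450],None,fx=5,fy=5,interpolation=cv2.INTER_CUBIC)[:300*2,:400*2]
b=cv2.resize(t[205:275,95:225],None,fx=5,fy=5,interpolation=cv2.INTER_CUBIC)
out=np.zeros((600,800,3),np.uint8)
A=cv2.resize(t[175:250,310:410],(400,300),interpolation=cv2.INTER_CUBIC)
B=cv2.resize(t[210:260,160:220],(360,300),interpolation=cv2.INTER_CUBIC)
C=cv2.resize(s[225:325,265:398],(399,300),interpolation=cv2.INTER_CUBIC)
D=cv2.resize(s[155:215,190:270],(400,300),interpolation=cv2.INTER_CUBIC)
out[:300,:400]=A;out[:300,400:760]=B;out[300:,:399]=C;out[300:,400:]=D
cv2.imwrite("pics/crop1.png",out)
E
```

```text
(no output)
```

View pics/crop1.png

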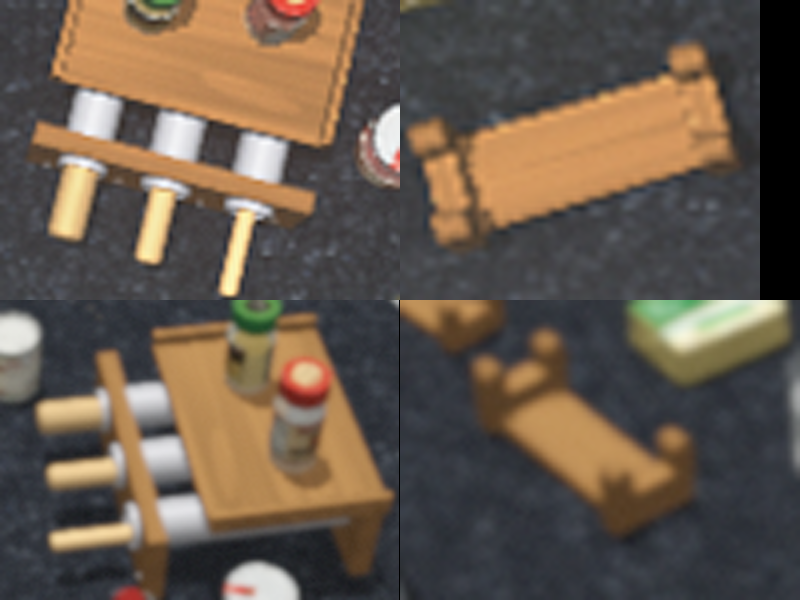

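Thick pin is leftmost (crop A end at (68,238), mouth (82,163)). The cradle horns are clear in crop B.

Run:
```python
from h import *
np.set_printoptions(precision=4,suppress=True)
A=lambda u,v:(310+u/4,175+v/4)
B=lambda u,v:(160+u/6,210+v/6)
C=lambda u,v:(265+u/3,225+v/3)
D=lambda u,v:(190+u/5,155+(v-300)/5)
e=ray("top",A(68,238),.0525);m=ray("top",A(83,163),.0525);print("pin end,mouth",e,m,np.linalg.norm(e-m),np.degrees(np.arctan2(*(m-e)[1::-1])))
e=ray("scene",C(38,117),.0525);m=ray("scene",C(105,113),.0525);print("pin end,mouth",e,m)
for p in [(33,150),(310,215),(40,124),(315,192)]: print("cheek",ray("top",A(*p),.088))
L=[ray("top",B(*p),.057) for p in[(430,135),(455,230),(687,57),(722,155)]]
print(L)
print("c",np.mean(L,0),np.degrees(np.arctan2(*((L[2]+L[3]-L[0]-L[1])[1::-1]))))
L=[ray("scene",D(*p),.055) for p in[(545,340),(487,365),(673,437),(617,475)]]
L=[ray("scene",D(u,v-300+300),.055) for u,v in[(545,340),(487,365),(673,437),(617,475)]]
print(L,np.mean(L,0))
m=ctrl.camera_model("wrist");print(m["camera_matrix"]);T=np.array(m["cam_to_world"])
o=ctrl.get_obs();q=o["eef_rot"];Rt=R.from_quat([q[1],q[2],q[3],q[0]]).as_matrix()
print("tool R",Rt,"cam in tool",Rt.T@(T[:3,3]-o["eef_pos"]),Rt.T@T[:3,:3])
```

```text
pin end,mouth [ 0.4879 -0.0644  0.0525] [ 0.5518 -0.0786  0.0525] 0.06541066021592229 -12.495315350080759
pin end,mouth [ 0.4886 -0.0624  0.0525] [ 0.5506 -0.0836  0.0525]
cheek [ 0.5566 -0.0336  0.088 ]
cheek [ 0.5007 -0.2611  0.088 ]
cheek [ 0.5785 -0.0399  0.088 ]
cheek [ 0.5199 -0.2661  0.088 ]
[array([0.496 , 0.2548, 0.057 ]), array([0.4428, 0.2405, 0.057 ]), array([0.5393, 0.1115, 0.057 ]), array([0.4838, 0.0922, 0.057 ])]
c [0.4905 0.1747 0.057 ] -73.88201931089607
[array([0.7625, 0.3582, 0.055 ]), array([0.7107, 0.3472, 0.055 ]), array([0.7944, 0.2203, 0.055 ]), array([0.7393, 0.1984, 0.055 ])] [0.7517 0.281  0.055 ]
[[318.71     0.     277.7787]
 [  0.     318.71   213.1075]
 [  0.       0.       1.    ]]
tool R [[-0.9273  0.3744 -0.0009]
 [ 0.3744  0.9272 -0.0014]
 [ 0.0004 -0.0016 -1.    ]] cam in tool [ 0.082   0.0001 -0.1323] [[ 0.0004  0.9489  0.3156]
 [ 1.     -0.0002 -0.0008]
 [-0.0007  0.3156 -0.9489]]
```

```bash
python3 -m handwheel '[[0,0,0,-0.13,-0.09,0,1],[0,0,0,-0.13,-0.09,0,1],[0,0,0,-0.13,-0.09,0,1],[0,0,0,-0.13,-0.09,0,1],[0,0,0,-0.13,-0.09,0,1],[0,0,0,-0.13,-0.09,0,1],[0,0,0,-0.13,-0.09,0,1],[0,0,0,-0.1,-0.07,0,1]]'
python3 -m handwheel '[[0,0,0,0,0,0,1],[0,0,0,0,0,0,1],[0,0,0,0,0,0,1],[0,0,0,0,0,0,1],[0,0,0,0,0,0,1],[0,0,0,0,0,0,1],[0,0,0,0,0,0,1],[0,0,0,0,0,0,1]]'
cat >> h.py <<'E'
def snap(name):
    o=ctrl.get_obs();M=ctrl.camera_model("wrist");im=ctrl.camera("wrist")
    cv2.imwrite(f"pics/{name}.png",im);np.save(f"pics/{name}.npy",np.array([np.vstack([np.array(M["camera_matrix"]),[0,0,0]]).tolist()and np.pad(M["camera_matrix"],((0,1),(0,1))),np.array(M["cam_to_world"])]))
    print(o["time_s"],o["eef_pos"],o["eef_rot"],np.abs(o["dq"]).max());return im
def model(name):
    a=np.load(f"pics/{name}.npy");return {"camera_matrix":a[0][:3,:3],"cam_to_world":a[1]}
E
python3 -c "
from h import *
snap('w1')"
```

```text
time_s: 0.9
eef_pos: [0.4185, 0.2227, 0.2421]
eef_rot: [0.0, 0.191, 0.982, -0.0]
wrist_force: [0.0, 0.7, 0.2]
opening: 0.997
grasp_force: 0.0
time_s: 1.7
eef_pos: [0.4175, 0.2252, 0.2423]
eef_rot: [0.0, 0.19, 0.982, -0.0]
wrist_force: [0.2, 0.4, 0.3]
opening: 1.003
grasp_force: 0.0
1.7 [0.41751092 0.22523245 0.24232542] [ 2.06137347e-05  1.90491705e-01  9.81688805e-01 -1.73847693e-07] 0.003976082926824539
```

View pics/w1.png

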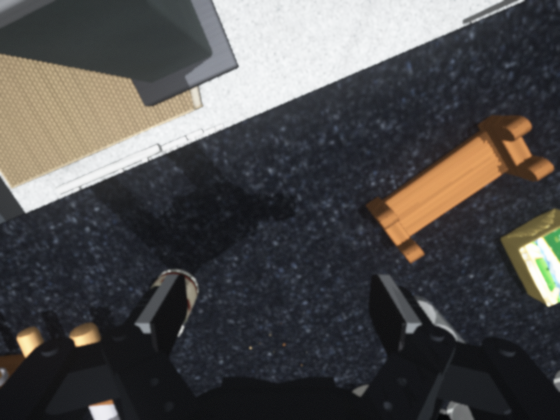

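The wrist picture shows one cradle from about (400,235) to (520,150), with horn tops near (383,208), (413,252), (517,127) and (541,168). The butter pack is at (540,250).

Run:
```python
from h import *
np.set_printoptions(precision=4,suppress=True)
M=model("w1")
for p in[(383,210),(413,252),(517,127),(541,168)]: print(ray("w",p,.057,M))
for p in [(.496,.2548,.057),(.4428,.2405,.057),(.5393,.1115,.057),(.4838,.0922,.057),(.49,.175,.015)]: print("proj",proj("w",p,M))
print(ray("top",(121,249),.05),ray("top",(190,235),.05))
```

```text
[0.4775 0.3202 0.057 ]
[0.5365 0.3373 0.057 ]
[0.4446 0.4633 0.057 ]
[0.494  0.4795 0.057 ]
proj [329.6399 246.3772]
proj [300.0735 207.7879]
proj [226.6738 319.1101]
proj [190.7047 286.251 ]
proj [261.7121 250.2715]
[0.4438 0.623  0.05  ] [0.4895 0.3948 0.05  ]
```

The crop offset of 400 px had been left out. The cradle is at about (0.489, 0.397), and the wrist and top cameras agree on that. I'll go over it for a precise look.

```bash
python3 -m handwheel '[[0,0,0,0,0.15,0,1],[0,0,0,0,0.15,0,1],[0,0,0,0,0.15,0,1],[0,0,0,0,0.12,0,1],[0,0,0,0,0,0,1],[0,0,0,0,0,0,1],[0,0,0,0,0,0,1],[0,0,0,0,0,0,1]]'
python3 -c "
from h import *
im=snap('w2')
M=model('w2')
hsv=cv2.cvtColor(im,cv2.COLOR_BGR2HSV);m=cv2.inRange(hsv,(5,110,60),(22,255,255))
n,l,s,c=cv2.connectedComponentsWithStats(m)
print([(a.tolist(),b.tolist()) for a,b in zip(s,c) if a[4]>400])
"
```

```text
time_s: 2.55
eef_pos: [0.4815, 0.3827, 0.2426]
eef_rot: [0.0, 0.191, 0.982, -0.0]
wrist_force: [0.0, -0.3, -0.2]
opening: 0.998
grasp_force: 0.0
2.55 [0.4815254  0.38265252 0.24256149] [ 6.24724737e-05  1.91206505e-01  9.81549829e-01 -3.70076892e-05] 0.004449292974897226
[([0, 0, 560, 420, 218924], [273.0045495240357, 214.6774862509364]), ([422, 0, 138, 126, 6859], [492.6527190552559, 58.75564951159061]), ([219, 115, 167, 148, 8587], [300.1948293932689, 184.85769185978805]), ([0, 343, 31, 40, 671], [11.986587183308496, 358.4828614008942])]
```

View pics/w2.png

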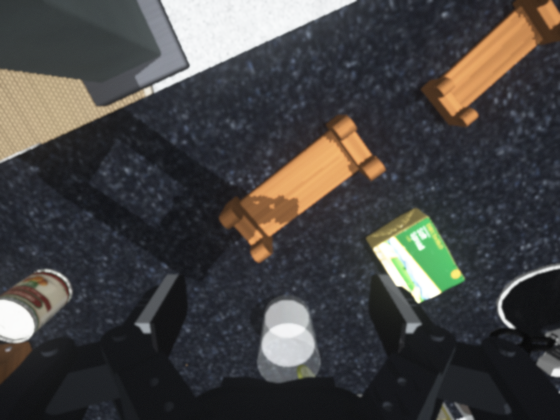

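The cradle is at (300,185), with the tumbler at (288,335) and the butter pack at (415,250). I'll zoom in for exact corners.

Run:
```python
from h import *
im=cv2.imread("pics/w2.png")
c=cv2.resize(im[110:265,212:392],None,fx=3.8,fy=3.8,interpolation=cv2.INTER_CUBIC)
cv2.imwrite("pics/w2c.png",c);print(c.shape)
```

```text
(589, 684, 3)
```

View pics/w2c.png

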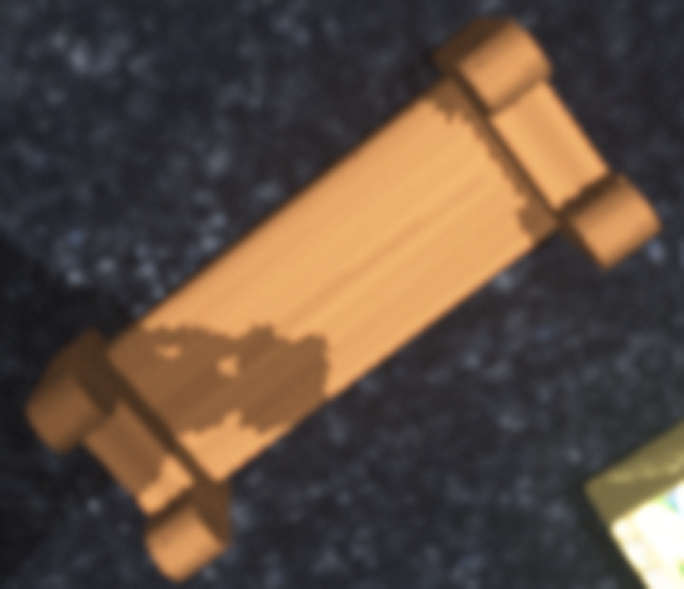

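Run:
```python
from h import *
np.set_printoptions(precision=4,suppress=True)
M=model("w2");P=lambda p:(212+p[0]/3.8-.37,110+p[1]/3.8-.37)
T=[ray("",P(p),.056,M) for p in[(68,408),(187,543),(503,65),(615,225)]]
F=[ray("",P(p),.034,M) for p in[(135,459),(552,145)]]
for n,a,b in(("tops",(T[0]+T[1])/2,(T[2]+T[3])/2),("floor",*F)):
    d=b-a;print(n,(a+b)/2,np.linalg.norm(d),np.degrees(np.arctan2(d[1],d[0])))
# board edges z=.015
E=[ray("",P(p),.015,M) for p in[(107,350),(440,90),(218,485),(555,235)]]
print("board",np.mean(E,0),[np.degrees(np.arctan2(*(E[i+1]-E[i])[1::-1])) for i in(0,2)],np.array(E))
print([np.linalg.norm(T[0]-T[1]),np.linalg.norm(T[2]-T[3])])
t=[ray("top",(160+(u-400)/6-.4,210+v/6-.4),.057) for u,v in[(430,135),(455,230),(687,57),(720,155)]]
print("top",np.mean(t,0),np.degrees(np.arctan2(*(t[0]+t[1]-t[2]-t[3])[1::-1])))
```

```text
tops [0.4927 0.4029 0.056 ] 0.14764857415876512 106.7716193304388
floor [0.4958 0.4033 0.034 ] 0.15106252473094056 106.24072432128052
board [0.496  0.4015 0.015 ] [np.float64(106.25076532083031), np.float64(106.50783770999035)] [[0.4868 0.3327 0.015 ]
 [0.4514 0.454  0.015 ]
 [0.5414 0.3472 0.015 ]
 [0.5044 0.472  0.015 ]]
[np.float64(0.05254825661541051), np.float64(0.0522705840226823)]
top [0.4932 0.3988 0.057 ] 106.3106780632095
```

```bash
python3 -m handwheel '[[0,0,0,-0.046,-0.153,0,1],[0,0,0,-0.046,-0.153,0,1],[0,0,0,-0.046,-0.153,0,1],[0,0,0,-0.046,-0.153,0,1],[0,0,0,-0.046,-0.153,0,1],[0,0,0,-0.046,-0.153,0,1],[0,0,0,-0.046,-0.153,0,1],[0,0,0,-0.046,-0.153,0,1]]'
python3 -m handwheel '[[0,0,0,-0.046,-0.153,0,1],[0,0,-0.046,0,0,0,1],[0,0,0,0,0,0,1],[0,0,0,0,0,0,1],[0,0,0,0,0,0,1],[0,0,0,0,0,0,1],[0,0,0,0,0,0,1],[0,0,0,0,0,0,1]]'
python3 -c "
from h import *
im=snap('w3')
"
```

```text
time_s: 3.4
eef_pos: [0.4457, -0.0004, 0.2429]
eef_rot: [0.001, 0.191, 0.982, -0.0]
wrist_force: [1.4, -0.6, 0.4]
opening: 1.001
grasp_force: 0.0
time_s: 4.2
eef_pos: [0.4422, -0.0454, 0.2423]
eef_rot: [-0.0, 0.119, 0.993, 0.0]
wrist_force: [-0.4, -0.8, -0.9]
opening: 1.001
grasp_force: 0.0
4.2 [ 0.4421948  -0.04540159  0.24226898] [-3.39015910e-05  1.18974859e-01  9.92897267e-01  1.72972564e-06] 0.0041358774143485325
```

View pics/w3.png

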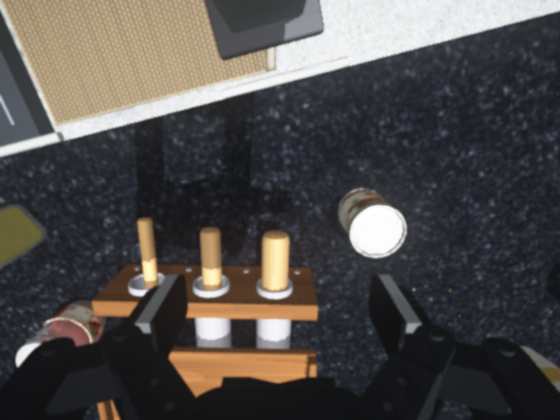

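The thick pin runs from (276,233) to the mouth at about (275,288). The front-cheek top edge is level at row ~306, and the tin top is at (377,230).

Run:
```python
from h import *
np.set_printoptions(precision=4,suppress=True)
M=model("w3");im=cv2.imread("pics/w3.png");hsv=cv2.cvtColor(im,cv2.COLOR_BGR2HSV)
sub=hsv[225:290,250:305]
m=((sub[...,1]>70)&(sub[...,2]>90)).astype(np.uint8)
for r in range(0,62,6):
    x=np.where(m[r])[0]; print(225+r,(250+x.min(),250+x.max(),len(x)) if len(x) else None)
# axis: silhouette middle at z .0525
rows=[r for r in range(14,36,3)];mid=[250+np.where(m[r])[0].mean() for r in rows]
pts=np.array([ray("",(u,225+r),.0525,M) for u,r in zip(mid,rows)])
k=np.polyfit(pts[:,0],pts[:,1],1);print("axis ang",np.degrees(np.arctan(k[0])),"y at .5",np.polyval(k,.5))
print("end",ray("",(276,233),.0525,M),"mouth",ray("",(275,289),.055,M),"mouths",ray("",(211,287),.055,M),ray("",(147,285),.055,M))
# cheek front top edge
for p in[(97,305),(317,306)]: print("cheek back?/front",ray("",p,.088,M))
print("tin",ray("",(377,230),.072,M))
o=ctrl.get_obs();q=o["eef_rot"];Rt=R.from_quat([q[1],q[2],q[3],q[0]]).as_matrix();print(Rt)
```

```text
225 None
231 (np.int64(272), np.int64(279), 8)
237 (np.int64(262), np.int64(288), 27)
243 (np.int64(262), np.int64(289), 23)
249 (np.int64(262), np.int64(289), 23)
255 (np.int64(262), np.int64(289), 23)
261 (np.int64(261), np.int64(288), 24)
267 (np.int64(261), np.int64(289), 25)
273 (np.int64(261), np.int64(300), 26)
279 (np.int64(262), np.int64(287), 21)
285 (np.int64(262), np.int64(287), 21)
axis ang -15.726030396087326 y at .5 -0.06173900292344768
end [ 0.4884 -0.0581  0.0525] mouth [ 0.5543 -0.0754  0.055 ] mouths [ 0.5345 -0.146   0.055 ] [ 0.5147 -0.2162  0.055 ]
cheek back?/front [ 0.5091 -0.256   0.088 ]
cheek back?/front [ 0.5648 -0.0324  0.088 ]
tin [0.5019 0.0446 0.072 ]
[[-0.9717  0.2364 -0.    ]
 [ 0.2364  0.9717 -0.0001]
 [-0.     -0.0001 -1.    ]]
```

Run:
```python
from h import *
np.set_printoptions(precision=4,suppress=True)
M=model("w3");im=cv2.imread("pics/w3.png");g=cv2.cvtColor(im,cv2.COLOR_BGR2GRAY).astype(float)
hsv=cv2.cvtColor(im,cv2.COLOR_BGR2HSV)
# cheek back top edge (wood->dark) & front-top edge
for nm,lo,hi,cols,z in(("cheek front top",298,312,[*range(115,150),*range(195,310)],.088),):
    d=np.abs(np.diff(cv2.GaussianBlur(g,(3,3),0)[lo:hi],axis=0))
    r=np.array([lo+d[:,c].argmax()+.5 for c in cols]);k=np.polyfit(cols,r,1)
    for _ in range(3):
        e=np.abs(np.polyval(k,cols)-r);w=e<1.5;k=np.polyfit(np.array(cols)[w],r[w],1)
    a,b=[ray("",(c,np.polyval(k,c)),z,M) for c in(115,310)];print(nm,k,w.sum(),a,b,"rack yaw",-np.degrees(np.arctan2((b-a)[0],(b-a)[1])))
for r in(322,328,334): 
    x=np.where((hsv[r,245:305,1]<60)&(hsv[r,245:305,2]>100))[0]+245;print("tube",r,x.min(),x.max(),ray("",((x.min()+x.max())/2,r),.055,M))
for r in(240,248,256,264):
    row=cv2.GaussianBlur(g,(3,3),0)[r];d=np.diff(row);l=255+d[255:270].argmax();h=282+d[282:297].argmin();print("pin",r,l+.5,h+.5,ray("",((l+h)/2+.5,r),.0525,M))
```

```text
cheek front top [  0.019 298.842] 107 [ 0.509  -0.2358  0.088 ] [ 0.5615 -0.0392  0.088 ] rack yaw -14.94301925163785
tube 322 257 290 [ 0.5976 -0.0879  0.055 ]
tube 328 257 290 [ 0.6059 -0.0899  0.055 ]
tube 334 257 289 [ 0.6142 -0.0926  0.055 ]
pin 240 261.5 288.5 [ 0.4962 -0.0612  0.0525]
pin 248 261.5 288.5 [ 0.5055 -0.0634  0.0525]
pin 256 261.5 288.5 [ 0.5149 -0.0658  0.0525]
pin 264 261.5 287.5 [ 0.5244 -0.0687  0.0525]
```

```bash
python3 -m handwheel '[[0,0,0.006,0,0,0,0.6],[0,0,0,-0.147,-0.004,0,0.6],[0,0,0,-0.147,0,0,0.6],[0,0,0,0,0,0.1,0.6],[0,0,0,0,0,0.1,0.6],[0,0,0,0,0,0.1,0.6],[0,0,0,0,0,0.1,0.6],[0,0,0,0,0,0,0.6]]'
python3 -c "
from h import *
o=ctrl.get_obs();print(o['eef_pos'],o['q'],R.from_quat(np.roll(o['eef_rot'],-1)).as_matrix()[:,0])"
```

```text
time_s: 5.05
eef_pos: [0.5239, -0.0685, 0.118]
eef_rot: [-0.004, 0.129, 0.992, 0.001]
wrist_force: [-0.6, 1.1, 0.2]
opening: 0.601
grasp_force: 0.0
[ 0.52389342 -0.06851357  0.11800375] [-3.54860048e-01  2.33065043e-01  1.81878002e+00 -4.84523779e-05
  1.09850665e+00 -1.66665906e+00] [-0.96661707  0.25607685  0.00872284]
```

```bash
python3 -m handwheel '[[0,0,0,0,0,0.1,0.6],[0,0,0,0,0,0.1,0.6],[0,0,0,0,0,0.05,0.6],[0,0,0,0,0,0,0.6],[0,0,0,0,0,0,0.6],[0,0,0,0,0,0,0.6],[0,0,0,0,0,0,0.6],[0,0,0,0,0,0,0.6]]'
python3 -c "
from h import *
o=ctrl.get_obs();print(o['eef_pos'],R.from_quat(np.roll(o['eef_rot'],-1)).as_matrix()[:,0]);im=snap('w4')"
```

```text
time_s: 5.85
eef_pos: [0.5278, -0.0699, 0.0483]
eef_rot: [0.001, 0.129, 0.992, -0.0]
wrist_force: [0.1, -0.0, -0.4]
opening: 0.599
grasp_force: 0.0
[ 0.52780587 -0.06988336  0.0483324 ] [-0.9668688   0.25526737 -0.00181461]
5.85 [ 0.52780587 -0.06988336  0.0483324 ] [ 8.88330612e-04  1.28704356e-01  9.91682589e-01 -2.04816142e-04] 0.006491449598402397
```

View pics/w4.png

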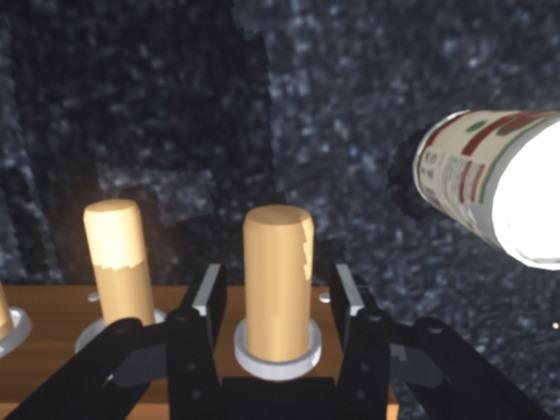

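The pin is centred between the fingers, and the neighbouring pin and the tin are clear. I'll lower 4 mm and grip.

```bash
python3 -m handwheel '[[0,0,0,0,0,0.013,0.6],[0,0,0,0,0,0,0],[0,0,0,0,0,0,0],[0,0,0,0,0,0,0],[0,0,0,0,0,0,0],[0,0,0,0,0,0,0],[0,0,0,0,0,0,0],[0,0,0,0,0,0,0]]'
```

```text
time_s: 6.7
eef_pos: [0.5269, -0.0696, 0.0433]
eef_rot: [-0.0, 0.129, 0.992, 0.0]
wrist_force: [-1.2, 0.0, -0.0]
opening: 0.335
grasp_force: 59.0
```

```bash
python3 -m handwheel '[[0,0,0,0.01,0,0,0],[0,0,0,0.03,0,0,0],[0,0,0,0.04,0,0,0],[0,0,0,0.04,0,0,0],[0,0,0,0.04,0,0,0],[0,0,0,0.03,0,0,0],[0,0,0,0,0,0,0],[0,0,0,0,0,0,0]]'
```

```text
time_s: 7.5
eef_pos: [0.4719, -0.0551, 0.0435]
eef_rot: [0.0, 0.129, 0.992, -0.0]
wrist_force: [-0.1, -0.9, -0.5]
opening: 0.33
grasp_force: 59.2
```

```bash
python3 -m handwheel '[[0,0,0,0,0,0,0.6],[0,0,0,0,0,0,0.6],[0,0,0,0,0,0,0.6],[0,0,0,0,0,0,0.6],[0,0,0,0,0,0,0.6],[0,0,0,-0.05,0,0,0.6],[0,0,0,-0.1,0,0,0.6],[0,0,0,-0.05,0,0,0.6]]'
python3 -m handwheel '[[0,0,0,0,0,0,0.6],[0,0,0,0,0,0,0.6],[0,0,0,0,0,0,0],[0,0,0,0,0,0,0],[0,0,0,0,0,0,0],[0,0,0,0,0,0,0],[0,0,0,0,0,0,0],[0,0,0,0,0,0,0]]'
python3 -c "
from h import *
snap('w5')"
```

```text
time_s: 8.3
eef_pos: [0.5322, -0.0712, 0.0439]
eef_rot: [0.001, 0.129, 0.992, -0.0]
wrist_force: [-0.7, -0.3, 0.8]
opening: 0.603
grasp_force: 0.0
time_s: 9.1
eef_pos: [0.5298, -0.0703, 0.0433]
eef_rot: [-0.0, 0.129, 0.992, 0.0]
wrist_force: [-2.6, -0.0, 1.3]
opening: 0.335
grasp_force: 59.0
9.1 [ 0.52983326 -0.07034373  0.0433332 ] [-1.11131687e-04  1.28690033e-01  9.91684860e-01  2.83389639e-05] 0.004070952785718857
```

View pics/w5.png

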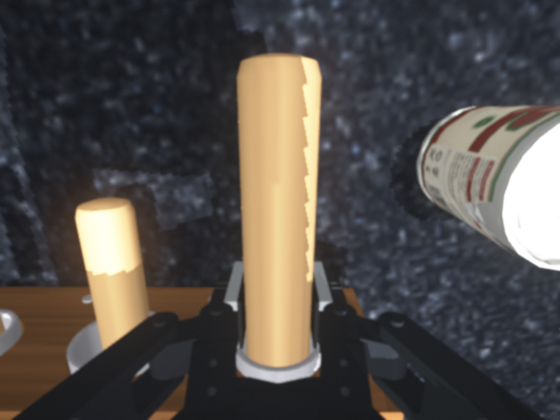

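The pin is now about 125 mm out with its end at (279,54), and the fingers hold it close to the mouth. Next I'll pull it out fully.

```bash
python3 - <<'E'
from h import *
M=model("w5");e=ray("",(279,54),.0525,M);t=np.array([.52983,-.07034]);print(e,np.linalg.norm(e[:2]-t), np.linalg.norm(e[:2]-[.5543,-.0754]))
E
python3 -m handwheel '[[0,0,0,0.02,0,0,0],[0,0,0,0.05,0,0,0],[0,0,0,0.05,0,0,0],[0,0,0,0.05,0,0,0],[0,0,0,0.05,0,0,0],[0,0,0,0.05,0,0,0],[0,0,0,0.02,0,0,0],[0,0,0,0,0,0,0]]'
python3 -m handwheel '[[0,0,0,0.02,0,0,0],[0,0,0,0.05,0,0,0],[0,0,0,0.05,0,0,0],[0,0,0,0.05,0,0,0],[0,0,0,0.05,0,0,0],[0,0,0,0.02,0,0,0],[0,0,0,0,0,0,0],[0,0,0,0,0,0,0]]'
python3 -c "
from h import *
snap('w6');print(ctrl.get_obs()['q'])
im=np.hstack([cv2.imread('pics/w6.png'),ctrl.camera('top')]);cv2.imwrite('pics/c6.png',cv2.resize(im,(800,300),interpolation=cv2.INTER_AREA))"
```

```text
[ 0.43372476 -0.04429458  0.0525    ] 0.09957199067568598 0.12452283324680381
time_s: 9.95
eef_pos: [0.4452, -0.048, 0.0433]
eef_rot: [-0.0, 0.129, 0.992, 0.0]
wrist_force: [-0.3, -0.1, -1.8]
opening: 0.332
grasp_force: 59.2
time_s: 10.75
eef_pos: [0.3773, -0.0303, 0.0438]
eef_rot: [0.001, 0.129, 0.992, -0.0]
wrist_force: [0.4, -0.3, -1.6]
opening: 0.332
grasp_force: 59.2
10.75 [ 0.37729001 -0.030284    0.04375969] [ 7.72579707e-04  1.28769728e-01  9.91674196e-01 -2.19673560e-04] 0.008488146997876946
[-3.96615063e-01  5.43917338e-02  2.22375537e+00  1.36186857e-05
  8.61984662e-01 -1.70911445e+00]
```

View pics/c6.png

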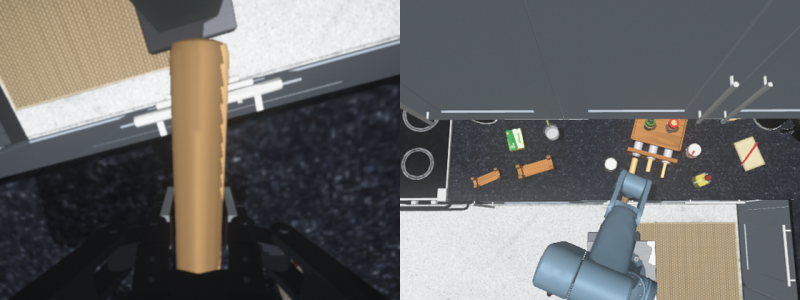

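The pin is about 22 mm clear of its mouth, and its centre is 30 mm ahead of the TCP along tool +x. Before lifting, I'll check the clearance to the tumbler and butter.

```bash
python3 -m handwheel '[[0,0,0,0,0,-0.03,0],[0,0,0,0,0,-0.08,0],[0,0,0,0,0,-0.12,0],[0,0,0,0,0,-0.12,0],[0,0,0,0,0,-0.1,0],[0,0,0,0,0,-0.04,0],[0,0,0,0,0,0,0],[0,0,0,0,0,0,0]]'
python3 - <<'E'
from h import *
np.set_printoptions(precision=4,suppress=True)
M=model("w2")
print("tumbler rim",ray("",(289,347),.112,M),"foot/near",ray("",(287,313),0.0,M),"butter corner",ray("",(368,236),.037,M),ray("",(422,300),.037,M))
for p in [(372,235),(425,303)]: print(ray("",p,.037,M))
o=ctrl.get_obs();x=R.from_quat(np.roll(o['eef_rot'],-1)).as_matrix()[:,:2]
p=o['eef_pos'];t=np.array([.5026,.3723,p[2]]);print(p,"delta tool",x.T@(t-p))
E
```

```text
time_s: 11.65
eef_pos: [0.3757, -0.0296, 0.1893]
eef_rot: [-0.001, 0.129, 0.992, 0.0]
wrist_force: [-0.1, 0.5, -0.9]
opening: 0.333
grasp_force: 59.4
tumbler rim [0.623  0.3379 0.112 ] foot/near [0.661  0.3242 0.    ] butter corner [0.5741 0.4569 0.037 ] [0.6806 0.4936 0.037 ]
[0.5747 0.4615 0.037 ]
[0.6862 0.496  0.037 ]
[ 0.3757 -0.0296  0.1893] delta tool [-0.0201  0.421 ]
```

```bash
python3 -m handwheel '[[0,0,0,-0.01,0.06,0,0],[0,0,0,-0.01,0.12,0,0],[0,0,0,-0.01,0.14,0,0],[0,0,0,-0.01,0.14,0,0],[0,0,0,-0.01,0.14,0,0],[0,0,0,-0.01,0.14,0,0],[0,0,0,-0.01,0.14,0,0],[0,0,0,0,0.12,0,0]]'
python3 -m handwheel '[[0,0,0,0,0.12,0,0],[0,0,0,0,0.12,0,0],[0,0,0,0,0.06,0,0],[0,0,0.015,0,0.03,0,0],[0,0,0.03,0,0,0,0],[0,0,0.04,0,0,0,0],[0,0,0.04,0,0,0,0],[0,0,0.04,0,0,0,0]]'
python3 -m handwheel '[[0,0,0.04,0,0,0,0],[0,0,0.04,0,0,0,0],[0,0,0.03,0,0,0,0],[0,0,0.03,0,0,0,0],[0,0,0.02,0,0,0,0],[0,0,0,0,0,0,0],[0,0,0,0,0,0,0],[0,0,0,0,0,0,0]]'
cat > t.py <<'E'
from h import *
import sys
np.set_printoptions(precision=4,suppress=True)
o=ctrl.get_obs();X=R.from_quat(np.roll(o['eef_rot'],-1)).as_matrix();p=o['eef_pos']
c=np.array([.494,.4015]);a=np.radians(106.4);off=float(sys.argv[1]) if len(sys.argv)>1 else .0304
t=np.array([*(c-off*np.array([np.cos(a),np.sin(a)])),p[2]])
yaw=np.degrees(np.arctan2(X[1,0],X[0,0]));print(p,"yaw",yaw,"rz units",(yaw-106.4)/180,"tilt",X[:,2],"shift units",X.T@(t-p)/.3)
E
python3 t.py
```

```text
time_s: 12.45
eef_pos: [0.4723, 0.2566, 0.1874]
eef_rot: [-0.002, 0.128, 0.992, -0.001]
wrist_force: [-0.2, -1.1, -1.5]
opening: 0.333
grasp_force: 59.6
time_s: 13.25
eef_pos: [0.497, 0.35, 0.1868]
eef_rot: [-0.002, 0.381, 0.925, -0.002]
wrist_force: [0.5, 0.4, -2.8]
opening: 0.331
grasp_force: 59.6
time_s: 14.05
eef_pos: [0.498, 0.3504, 0.1891]
eef_rot: [-0.0, 0.596, 0.803, -0.001]
wrist_force: [0.0, -0.8, -1.9]
opening: 0.334
grasp_force: 59.6
[0.498  0.3504 0.1891] yaw 106.77637167933963 rz units 0.002090953774109039 tilt [-0.0017 -0.0007 -1.    ] shift units [ 0.0657  0.0358 -0.0001]
```

```bash
python3 -m handwheel '[[0,0,0.002,0.066,0.036,0,0],[0,0,0,0,0,0.05,0],[0,0,0,0,0,0.08,0],[0,0,0,0,0,0.08,0],[0,0,0,0,0,0.08,0],[0,0,0,0,0,0.04,0],[0,0,0,0,0,0,0],[0,0,0,0,0,0,0]]'
python3 -m handwheel '[[0,0,0,0,0,0,0],[0,0,0,0,0,0,0],[0,0,0,0,0,0,0],[0,0,0,0,0,0,0],[0,0,0,0,0,0,0],[0,0,0,0,0,0,0],[0,0,0,0,0,0,0],[0,0,0,0,0,0,0]]'
python3 t.py
python3 - <<'E'
from h import *
im=snap('w7');s=ctrl.camera("scene");t=ctrl.camera("top")
cv2.imwrite("pics/s7.png",s);cv2.imwrite("pics/t7.png",t)
out=np.zeros((600,800,3),np.uint8);out[:420,:560]=im
out[300:600,560:800]=0
out[420:600,:270]=cv2.resize(s[150:220,185:290],(270,180),interpolation=cv2.INTER_CUBIC)
out[420:600,280:530]=cv2.resize(t[205:265,155:238],(250,180),interpolation=cv2.INTER_CUBIC)
cv2.imwrite("pics/c7.png",out)
E
```

```text
time_s: 14.85
eef_pos: [0.5034, 0.3727, 0.0918]
eef_rot: [0.0, 0.599, 0.801, 0.0]
wrist_force: [0.2, 0.0, -1.5]
opening: 0.332
grasp_force: 59.8
time_s: 15.65
eef_pos: [0.5031, 0.3726, 0.0913]
eef_rot: [-0.0, 0.599, 0.8, -0.0]
wrist_force: [-0.2, -0.5, -2.3]
opening: 0.329
grasp_force: 59.8
[0.5031 0.3726 0.0913] yaw 106.35141445966258 rz units -0.000269919668541263 tilt [-0.0001 -0.     -1.    ] shift units [-0.0005 -0.0018  0.    ]
15.65 [0.50305685 0.37264491 0.09134395] [-1.76757934e-05  5.99363046e-01  8.00477319e-01 -3.48193085e-05] 0.00152875398004756
```

View pics/c7.png

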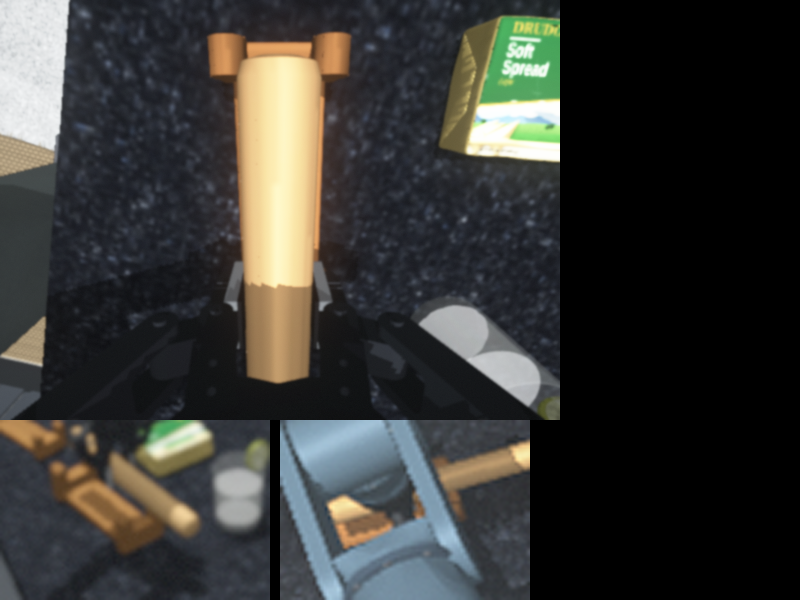

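Run:
```python
from h import *
np.set_printoptions(precision=4,suppress=True)
M=model("w7");im=cv2.imread("pics/w7.png")
a=np.radians(106.4);d=np.array([np.cos(a),np.sin(a)]);n=np.array([np.sin(a),-np.cos(a)]);c=np.array([.494,.4015])
def f(nm,p,z): q=ray("",p,z,M)[:2]-c;print(nm,"along %.1f across %.1f mm"%(1e3*q@d,1e3*q@n))
g=cv2.GaussianBlur(cv2.cvtColor(im,cv2.COLOR_BGR2GRAY),(3,3),0).astype(float)
for r in(40,45):
  D=np.diff(g[r]);print(r,"horn outer cols",200+np.abs(D[200:220]).argmax()+.5,340+np.abs(D[340:360]).argmax()+.5)
f("notch outer edge",(279,41.5),.034);f("horn L",(226,50),.056);f("horn R",(332,50),.056)
f("horn outer edge",(332,33),.055)
f("pin end",(280,56),.0913+.0092)
for r in(90,150,210):
  D=np.diff(g[r]);l=228+D[228:255].argmax()+.5;h=305+D[305:328].argmin()+.5;f("pin %d %.1f %.1f"%(r,l,h),((l+h)/2,r),.1005)
```

```text
40 horn outer cols 207.5 349.5
45 horn outer cols 207.5 349.5
notch outer edge along 84.7 across 0.8 mm
horn L along 77.3 across -24.4 mm
horn R along 77.3 across 25.8 mm
horn outer edge along 84.6 across 25.6 mm
pin end along 68.6 across 1.0 mm
pin 90 237.5 323.5 along 57.5 across 1.2 mm
pin 150 236.5 321.5 along 36.1 across 0.7 mm
pin 210 240.5 319.5 along 12.0 across 1.1 mm
```

The along-axis check caught a sign error. The centre lies 30 mm *behind* the TCP, since the pin end measures +69 mm when it should be +130. I'll shift 61.5 mm along tool +x while still above the horns.

```bash
python3 -m handwheel '[[0,0,0,0.03,0,0,0],[0,0,0,0.06,0,0,0],[0,0,0,0.06,0,0,0],[0,0,0,0.04,0,0,0],[0,0,0,0.015,0,0,0],[0,0,0,0,0,0,0],[0,0,0,0,0,0,0],[0,0,0,0,0,0,0]]'
python3 t.py -0.0311
python3 - <<'E'
from h import *
im=snap('w8');s=ctrl.camera("scene")
out=np.zeros((600,800,3),np.uint8);out[:300,:400]=cv2.resize(im,(400,300),interpolation=cv2.INTER_AREA)
out[300:,:]=0
out[:600,400:]=cv2.resize(s[145:220,190:240],(400,600),interpolation=cv2.INTER_CUBIC)
out[300:,:400]=cv2.resize(s[145:220,180:280],(400,300),interpolation=cv2.INTER_CUBIC)
cv2.imwrite("pics/c8.png",out[:, :])
E
```

```text
time_s: 16.6
eef_pos: [0.486, 0.4311, 0.0913]
eef_rot: [0.0, 0.6, 0.8, -0.0]
wrist_force: [0.2, -0.0, -1.5]
opening: 0.334
grasp_force: 59.8
[0.486  0.4311 0.0913] yaw 106.31947520126322 rz units -0.0004473599929821622 tilt [-0.0001 -0.0003 -1.    ] shift units [ 0.0013 -0.0022  0.    ]
16.6 [0.48596119 0.4311449  0.0913002 ] [ 3.78496661e-05  5.99586137e-01  8.00310210e-01 -1.75314404e-04] 0.004078942832501891
```

View pics/c8.png

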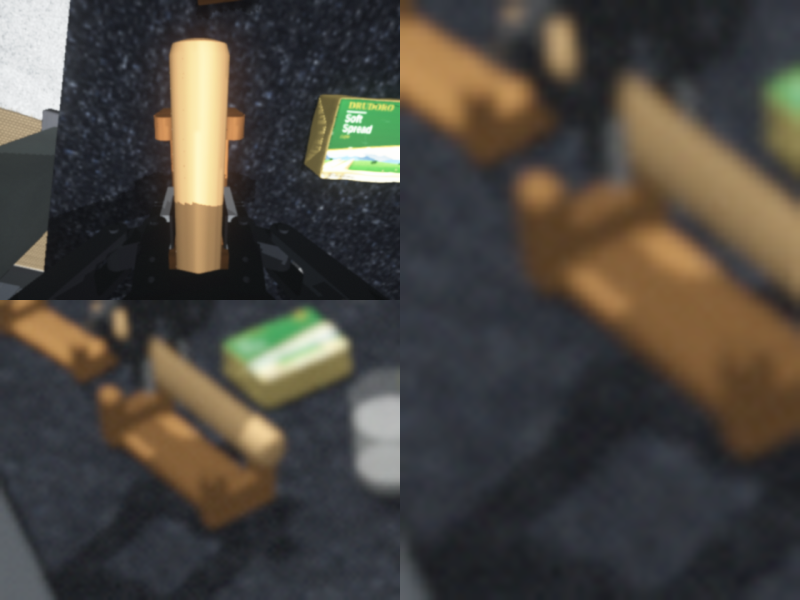

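The pin is above the cradle and lined up, with the horns symmetric about it. I've also gone past the 10-picture limit, counting crops. I won't view any more and will check by numbers instead.

Run:
```python
from h import *
M=model("w8");im=cv2.imread("pics/w8.png")
a=np.radians(106.32);d=np.array([np.cos(a),np.sin(a)]);n=np.array([np.sin(a),-np.cos(a)]);t=np.array([.48596,.43114])
def f(nm,p,z): q=ray("",p,z,M)[:2]-t;print(nm,"from TCP: along %.1f across %.1f mm"%(1e3*q@d,1e3*q@n))
g=cv2.GaussianBlur(cv2.cvtColor(im,cv2.COLOR_BGR2GRAY),(3,3),0).astype(float)
for r in(160,170,180):
  D=np.abs(np.diff(g[r]));l=205+D[205:230].argmax()+.5;h=330+D[330:355].argmax()+.5;print(l,h);f("horns",((l+h)/2,r),.048)
D=np.abs(np.diff(g[:,335]));print("horn rows",[ (int(r),round(D[r])) for r in range(135,215) if D[r]>12])
for r in(90,150,210):
  D=np.diff(g[r]);l=228+D[228:255].argmax()+.5;h=305+D[305:328].argmin()+.5;f("pin",((l+h)/2,r),.1005)
D=np.diff(g[:,279]);e=45+D[45:70].argmax()+.5;f("end %.1f"%e,(279,e),.1005)
f("horn outer edge (want 84 from centre)",(335,152),.055)
```

```text
214.5 342.5
horns from TCP: along 54.3 across -0.1 mm
215.5 341.5
horns from TCP: along 48.7 across -0.1 mm
216.5 340.5
horns from TCP: along 43.1 across -0.0 mm
horn rows [(162, 18), (163, 19), (194, 18), (195, 20), (196, 15)]
pin from TCP: along 87.8 across -0.2 mm
pin from TCP: along 66.4 across -0.1 mm
pin from TCP: along 42.3 across -0.1 mm
end 53.5 from TCP: along 99.6 across 0.0 mm
horn outer edge (want 84 from centre) from TCP: along 59.6 across 29.5 mm
```

Run:
```python
from h import *
a=np.radians(106.35);d=np.array([np.cos(a),np.sin(a)])
for nm,t,lo,hi,cs in(("w8",np.array([.48596,.43114]),140,205,(226,230,326,330)),("w7",np.array([.50306,.37264]),25,90,(222,228,328,334))):
  M=model(nm);g=cv2.GaussianBlur(cv2.cvtColor(cv2.imread(f"pics/{nm}.png"),cv2.COLOR_BGR2GRAY),(3,3),0).astype(float)
  for c in cs:
    D=np.abs(np.diff(g[lo:hi,c]));pk=[int(lo+i) for i in range(1,len(D)-1) if D[i]>8 and D[i]>=D[i-1] and D[i]>D[i+1]]
    print(nm,c,[(r,round(1e3*(ray("",(c,r+.5),.056,M)[:2]-t)@d,1)) for r in pk])
```

```text
w8 226 [(163, np.float64(53.7)), (196, np.float64(35.7))]
w8 230 [(164, np.float64(53.2)), (196, np.float64(35.7))]
w8 326 [(145, np.float64(63.0)), (163, np.float64(53.7)), (196, np.float64(35.7)), (202, np.float64(32.3))]
w8 330 [(163, np.float64(53.7)), (195, np.float64(36.3))]
w7 222 [(32, np.float64(114.9)), (74, np.float64(96.8))]
w7 228 [(32, np.float64(114.9)), (74, np.float64(96.8))]
w7 328 [(32, np.float64(114.9)), (73, np.float64(97.3))]
w7 334 [(31, np.float64(115.3)), (73, np.float64(97.3))]
```

The cheek is at 35.7–53.7 mm from the TCP, against 35.6–53.6 expected, so the pin is centred. Lowering it now.

```bash
python3 -m handwheel '[[0,0,0,0,0,0.02,0],[0,0,0,0,0,0.03,0],[0,0,0,0,0,0.03,0],[0,0,0,0,0,0.03,0],[0,0,0,0,0,0.03,0],[0,0,0,0,0,0.01,0],[0,0,0,0,0,0,0],[0,0,0,0,0,0,0]]'
python3 -m handwheel '[[0,0,0,0,0,0.004,0],[0,0,0,0,0,0.004,0],[0,0,0,0,0,0.004,0],[0,0,0,0,0,0.004,0],[0,0,0,0,0,0.003,0],[0,0,0,0,0,0,0],[0,0,0,0,0,0,0],[0,0,0,0,0,0,0]]'
```

```text
time_s: 17.5
eef_pos: [0.4859, 0.4318, 0.0465]
eef_rot: [0.0, 0.599, 0.8, 0.0]
wrist_force: [0.6, 0.5, -1.5]
opening: 0.333
grasp_force: 59.8
time_s: 18.3
eef_pos: [0.4858, 0.4317, 0.0407]
eef_rot: [0.0, 0.599, 0.8, 0.0]
wrist_force: [0.2, 0.4, -2.3]
opening: 0.328
grasp_force: 59.8
```

Still about 1 mm to go. I'll step down to contact.

```bash
python3 -m handwheel '[[0,0,0,0,0,0.002,0],[0,0,0,0,0,0.001,0],[0,0,0,0,0,0,0],[0,0,0,0,0,0,0],[0,0,0,0,0,0,0],[0,0,0,0,0,0,0],[0,0,0,0,0,0,0],[0,0,0,0,0,0,0]]'
python3 -m handwheel '[[0,0,0,0,0,0.002,0],[0,0,0,0,0,0.001,0],[0,0,0,0,0,0,0],[0,0,0,0,0,0,0],[0,0,0,0,0,0,0],[0,0,0,0,0,0,0],[0,0,0,0,0,0,0],[0,0,0,0,0,0,0]]'
```

```text
time_s: 19.1
eef_pos: [0.4858, 0.4317, 0.0399]
eef_rot: [0.0, 0.599, 0.8, 0.0]
wrist_force: [-0.0, -0.3, 0.1]
opening: 0.335
grasp_force: 59.9
time_s: 19.9
eef_pos: [0.4859, 0.4318, 0.0398]
eef_rot: [0.0, 0.599, 0.801, 0.0]
wrist_force: [-2.9, -2.1, 6.0]
opening: 0.328
grasp_force: 60.6
```

Contact came at exactly the expected height. Releasing and retreating upward.

```bash
python3 -m handwheel '[[0,0,0,0,0,0,0.6],[0,0,0,0,0,0,0.6],[0,0,0,0,0,0,0.6],[0,0,0,0,0,0,0.6],[0,0,0,0,0,0,0.6],[0,0,0,0,0,-0.03,0.6],[0,0,0,0,0,-0.08,0.6],[0,0,0,0,0,-0.1,0.6]]'
python3 -m handwheel '[[0,0,0,0,0,-0.13,0.6],[0,0,0,0,0,-0.13,0.6],[0,0,0,0,0,-0.13,0.6],[0,0,0,0,0,-0.1,0.6],[0,0,0,0,0,0,0.6],[0,0,0,0,0,0,0.6],[0,0,0,0,0,0,0.6],[0,0,0,0,0,0,0.6]]'
python3 - <<'E'
from h import *
im=snap('w9');M=model("w9");t=ctrl.camera("top");s=ctrl.camera("scene");cv2.imwrite("pics/t9.png",t);cv2.imwrite("pics/s9.png",s)
c=np.array([.4945,.4022]);a=np.radians(106.35);d=np.array([np.cos(a),np.sin(a)]);n=np.array([np.sin(a),-np.cos(a)])
hsv=cv2.cvtColor(im,cv2.COLOR_BGR2HSV)
P=lambda al,ac,z:proj("",[*(c+al*d+ac*n),z],M)
# wood profile along axis at pin top (z .064), and across at several stations
for lab,pts in(("along",[(x,0) for x in range(-145,150,5)]),):
    r=[]
    for al,ac in pts:
        u=P(al/1e3,ac/1e3,.064).round().astype(int)
        r.append((al,*map(int,hsv[u[1],u[0]])) if 0<=u[0]<560 and 0<=u[1]<420 else (al,))
    print(r)
g=cv2.GaussianBlur(cv2.cvtColor(im,cv2.COLOR_BGR2GRAY),(3,3),0)
for al in(-110,-50,50,110): print(al,[(ac,int(g[tuple(P(al/1e3,ac/1e3,.049).round().astype(int)[::-1])])) for ac in range(-24,25,3)])
t0=cv2.imread("pics/top0.png");df=cv2.absdiff(t,t0).max(2);df=(df>40).astype(np.uint8)
nn,l,st,ct=cv2.connectedComponentsWithStats(df);print("top changes",[x.tolist() for x in st[1:] if x[4]>6])
E
```

```text
time_s: 20.7
eef_pos: [0.4848, 0.4311, 0.1016]
eef_rot: [-0.001, 0.599, 0.8, -0.001]
wrist_force: [1.0, 0.3, 0.7]
opening: 0.601
grasp_force: 0.0
time_s: 21.5
eef_pos: [0.485, 0.4312, 0.2471]
eef_rot: [-0.001, 0.599, 0.8, -0.001]
wrist_force: [0.2, -0.2, -0.6]
opening: 0.603
grasp_force: 0.0
21.5 [0.48501888 0.43116656 0.24711612] [-5.56792421e-04  5.99384747e-01  8.00459624e-01 -1.41607237e-03] 0.003977120719802482
[(-145, 110, 47, 49), (-140, 113, 53, 43), (-135, 115, 40, 38), (-130, 114, 28, 45), (-125, 17, 113, 188), (-120, 17, 113, 197), (-115, 17, 113, 196), (-110, 16, 113, 197), (-105, 17, 113, 197), (-100, 17, 114, 197), (-95, 17, 112, 195), (-90, 17, 115, 195), (-85, 17, 114, 196), (-80, 17, 113, 196), (-75, 17, 113, 196), (-70, 17, 113, 197), (-65, 17, 112, 198), (-60, 17, 112, 198), (-55, 17, 113, 197), (-50, 17, 113, 196), (-45, 17, 114, 197), (-40, 17, 113, 196), (-35, 17, 114, 197), (-30, 17, 115, 198), (-25, 17, 114, 197), (-20, 17, 115, 198), (-15, 17, 113, 198), (-10, 17, 113, 199), (-5, 17, 113, 199), (0, 17, 113, 200), (5, 25, 59, 254), (10, 25, 59, 254), (15, 25, 
[... 848 characters left out ...]
, 77), (18, 60), (21, 60), (24, 59)]
50 [(-24, 138), (-21, 163), (-18, 168), (-15, 156), (-12, 184), (-9, 208), (-6, 222), (-3, 237), (0, 243), (3, 236), (6, 225), (9, 216), (12, 194), (15, 170), (18, 174), (21, 176), (24, 151)]
110 [(-24, 50), (-21, 48), (-18, 47), (-15, 111), (-12, 184), (-9, 208), (-6, 221), (-3, 232), (0, 239), (3, 240), (6, 231), (9, 214), (12, 190), (15, 108), (18, 43), (21, 42), (24, 44)]
top changes [[58, 179, 273, 241, 23027], [322, 216, 12, 19, 168], [144, 219, 13, 8, 27], [188, 218, 24, 14, 120], [263, 326, 36, 11, 278], [261, 337, 83, 23, 1160], [345, 348, 8, 7, 15], [323, 357, 19, 16, 57], [335, 362, 11, 13, 34], [306, 366, 31, 17, 146], [339, 372, 21, 40, 364]]
```

The pin lies seated and straight, spanning about −128 to +129 mm about the cradle centre. Near the rack, the only change in the top view is the missing thick pin.

```bash
python3 -c "
from bench import ctrl
print(ctrl.hand_in())"
```

```text
the job is handed in; nothing more can be done
None
```

The thick pin lies centred in both cradle notches, the two thinner pins are still in their tubes, and the job was handed in at about 22 s with no sign of anything else moved; I viewed 12 pictures against the limit of 10.

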